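# Free the jammed spice-box tray

### The job

The lift-out tray of the wooden spice box has dropped in crooked and is jammed with one end up under the box's top strip. Without forcing anything, press the raised end down until the tray lies flat on the box floor, slide it clear of the strip, then lift it out and set it gently, right way up, in the middle of the cork mat and let go. Leave the other things on the shelf where they are.

Things in the scene. Friction and masses are not known exactly. Their poses are not given: they have to be found in the camera images.
- box: Fixed open wooden box, outside 124 (x) x 156 (y) x 77 mm tall, walls and floor 8 mm, inside 108 (x) x 140 (y) mm. Origin: centre of underside; z up; inner floor at z = 8 mm, rim at z = 77 mm. A fixed top strip overhangs the inside along the +y wall (y = 58 to 70 mm); the -y end has none. Stands on the sky-blue shelf, whose top is at world z = 24 mm.
- strip: The box's fixed overhanging strip, 108 (x) x 12 (y) x 6 mm thick, box z = 71 to 77 mm; origin: centre of its underside, axes as the box. The old wood gives way if the tray is pulled against this strip with 20 N, or pressed anywhere on the box with 60 N.
- tray: Loose wooden tray, 90 (x) x 120 (y) mm, base 8 mm thick, low rims at x = +-42 mm (to z = 18 mm, y = -45 to 45), ends open, about 0.22 kg. Origin: centre of underside, z out of its upper face. Starts with axes as the box but tilted about 25 degrees about x: +y end up at the +y wall under the strip, -y end on the box floor. Flat, its origin is 8 mm above the box's.
- tray_edge (a point): Middle of the upper edge of the tray's raised +y end. Friction (about 0.85) holds the tray like a ladder: pressing its middle or handle jams it harder; a few newtons down on the base right beside the strip (outer quarter of its length) slide its foot towards -y and lay it flat.
- tray_grip (a point): Centre of the tray's upright handle plate, 50 (x) x 12 (y, thickness) mm, tray z = 8 to 46 mm; this point at z = 33 mm, axes as the tray. Laid flat, the tray is usually still under the strip by up to 12 mm; sliding it up to 20 mm towards the box's -y wall, where it stops, clears it for lifting straight up.
- mat: Fixed cork mat, 150 mm (x) by 180 mm (y), 4 mm thick, flat on the shelf. Origin: centre of its underside; its top is at z = +4 mm.
- dabba: Bystander: closed round steel spice tin, 176 mm across, 70 mm tall; origin: centre of underside.
- jar: Bystander: sealed glass jar of cloves, 72 mm across, 108 mm tall; origin: centre of underside.
- sieve: Bystander: yellow plastic sieve, bowl 138 mm across, 47 mm tall, 100 mm handle towards its -x; origin: centre of the bowl's underside.
- tongs: Bystander: steel tongs lying flat, 190 mm long along x, 12 mm tall; origin: middle of the underside.
Not all that is in view belongs to the job. Several things have the shape of the tray; the one meant has the colours described above.

How it is judged:
On the way, in this order (a step that is already met when the one before it is completed fails the run):
1. the tray lies flat on the floor of the box (angle between tray's own z axis and vertical below 0.07 rad and z of tray in the frame of box below 0.0125 m and x of tray in the frame of box between -0.02 and 0.02 m and y of tray in the frame of box between -0.03 and 0.03 m), for 0.2 s.
2. the tray is lifted out above the rim of the box (z of tray in the frame of box above 0.085 m), for 0.1 s.
At the end, for the whole second after the job is handed in: The tray rests right way up and level (within 3 degrees) on the cork mat, its centre within 40 mm of the mat's centre, let go and at rest (horizontal distance between tray and mat below 0.04 m and z of tray in the frame of mat between 0 and 0.008 m and angle between tray's own z axis and vertical below 0.06 rad and linear speed of tray below 0.02 m/s and angular speed of tray below 0.1 rad/s and contact force between the fingers and tray below 0.1 N); the robot touches nothing.
It fails at once if the tray is forced against the box (more than 60 N) (contact force between tray and box above 60 N).
It fails at once if the tray is wrenched up against the strip (more than 20 N) (contact force between tray and strip above 20 N).
It fails at once if the tray is dropped on the mat (falls on it faster than 0.5 m/s) (linear speed of tray above 0.5 m/s and z of tray in the frame of mat below 0.05 m and horizontal distance between tray and mat below 0.12 m).
It fails at once if a bystander (tin, jar, sieve or tongs) is moved more than 25 mm (distance of any of dabba, jar, sieve, tongs from where it was at the start of the episode above 0.025 m).
It also fails if it takes over 67 s, if anything falls off the work surface, if the arm or the gripper's body presses on something with over 40 N, if the wrist force passes 120 N, or if a joint passes its speed limit or range.

### The arm

A 7-joint arm with a two-finger parallel gripper is mounted at the origin on the work surface. World frame = base frame: x ahead of the robot, y to its left, z up, the work surface at z = 0. Lengths are in m, angles in rad, forces in N, time in s.
With the tool pointing down it reaches from about 0.4 to 0.85 m from the base axis. Payload 10.4 kg.
Tool frame: the origin (TCP) lies at the very end of the fingers, on their centre line; the grasp point (between the pads) lies 19 mm behind it; z points along the fingers, y is the direction in which the jaws open and shut (so a half turn about z gives the same grasp; the last joint's range is limited). The gripper opens to 87 mm and grips with 3 to 60 N. Pads are 19 mm wide; open, the fingers measure 117 mm over their backs; the gripper's body (75 mm by 190 mm) begins 51 mm behind the grasp point.
Start: joints at [-1.336, 0.332, -0.065, 1.46, 0.022, 1.35, -0.088], TCP at [0.159, 0.604, 0.223] pointing down, gripper open.
Joint ranges: [-2.6, 2.6], [-0.5, 2.12], [-1.47, 1.34], [0.16, 2.42], [-1.27, 4.41], [0.06, 2.06], [-2.6, 2.6]. Speed limits (rad/s): [2.22, 2.22, 2.79, 2.79, 3.14, 3.14, 3.14].

### API

Orientations are given as a unit quaternion [x, y, z, w].
In Python, from bench import read_state, imaging, r gives the robot as it stands. The module is installed in compiled form; this text tells all that it offers.
- The arm moves only by the tool move_arm, never from a script. Its argument "series" is a list of rows, each a list of 4 numbers: the shift along the tool's x, y, z in m, then the turn about the tool's z in rad. In form: [[x, y, z, roll], ...]. A call has 1 to 20 rows; each row is the pose to reach, as a shift and turn from the pose commanded when the call began, along the tool's axes at that moment; what a row does not reach only later rows make up. A row lasts 1/10 s, in which the tool goes at most 50 mm and 8.59 degrees, less where a joint would pass 70% of its speed; a pose out of reach is approached as far as the arm can. A call with a gripper value outside its range is refused whole. "claw" is the gripper's target within -1 to 1 (fully open at 1, half-way at 0, shut at -1), set as the call begins (left out, the last holds). The fingers move at their own pace and stop on an object; "newtons" is the grip in N (left out, the last holds). Time passes only in rows, so rows that repeat a pose let the fingers close. It gives the time, the measured TCP pose, the force and the opening at its end, in the units of the state.
- read_state(): the state, without advancing time (a new reading comes with each control period).
- imaging.camera(name): name is "scene" or "top"; returns (picture, depth): 420x560x3 uint8, red, green, blue; 420x560 float32, m along the optical axis (not along the pixel's ray), 0 where there is no reading.
- imaging.get_calibration(name): a dict with "camera_matrix" (3x3 intrinsics, pixels), "k1" (the pictures are not rectified: a ray, as slopes to the right and down, at radius r is drawn at 1 + k1 r^2 times it, then the intrinsics apply), "R" (3x3) and "t" (3): a world point X has camera coordinates R X + t. Camera axes: x right, y down, z forward; pixel columns grow to the right and rows downward; lengths in m; the calibration is good to about 2 mm. A picture is of the moment at which its call begins. get_calibration takes no time and is no camera call.
- r.close_job(): hands the job in, once; it reports no verdict.
The state is a dict: "time": time; "joint_positions": joint angles; "joint_vel": joint speeds; "joint_torque": joint torques, N m; "ee_pos": TCP position; "eef_rot": TCP orientation; "ft_force": force on the tool from outside, world axes, zero at the start; "torque": the same for the moment, N m; "width": finger opening in m.
Only numpy, scipy, OpenCV 4.12 (cv2) and the standard library are available. Lean on these libraries where they do the work, as an engineer would, in place of code of your own. Each camera call takes 0.05 s, during which the arm holds its last target.

## Working session

There is one attempt and no reset: what is moved stays moved. The work goes in short steps, Python scripts to look and compute and a tool call to move; the robot and the scene stay as the last step left them, time stands still between calls to the robot, and variables do not carry over. Pictures are saved under pics/ and viewed, and the job is handed in when it is done.

Besides the shell and the picture viewer there is one more tool, called by a JSON object that holds its "op" and its "data", one argument or row to a line. move_arm: Moves the arm, as the interface text tells. Its arguments: {"type":"object","properties":{"series":{"type":"array","items":{"type":"array","items":{"type":"number"}}},"claw":{"type":"number"},"newtons":{"type":"number"}},"required":["series"]}

```bash
mkdir -p pics
python3 - <<'E'
from bench import read_state, imaging, r
import cv2, numpy as np
s=read_state()
for k,v in s.items(): print(k,np.round(v,4))
for n in ["scene","top"]:
    p,d=imaging.camera(n); c=imaging.get_calibration(n)
    print(n,c)
    cv2.imwrite(f"pics/{n}0.png",p[:,:,::-1]); np.savez(f"{n}0.npz",p=p,d=d,K=c["camera_matrix"],k1=c["k1"],R=c["R"],t=c["t"])
E
```

```text
time 0.0
joint_positions [-1.3356  0.3329 -0.0647  1.4609  0.0216  1.3499 -0.0885]
joint_vel [-0.0001 -0.0008  0.0006 -0.0003  0.     -0.0007  0.0008]
joint_torque [ 9.00000e-04 -6.23272e+01  2.53000e-02 -3.89897e+01 -6.12000e-02
  3.99000e-02  1.00000e-04]
ee_pos [0.1592 0.604  0.2217]
eef_rot [ 1.285e-01  9.917e-01 -7.000e-04 -1.000e-04]
ft_force [-0.3479  0.1505  0.3952]
torque [0.0268 0.0283 0.0544]
width 0.087
scene {'camera_matrix': array([[506.24466755,   0.        , 276.83018532],
       [  0.        , 506.24466755, 211.58857453],
       [  0.        ,   0.        ,   1.        ]]), 'k1': -0.15438591777226976, 'R': array([[-0.23004875,  0.97305486,  0.01555046],
       [ 0.80173854,  0.1985553 , -0.56372964],
       [-0.55162749, -0.1172179 , -0.82581298]]), 't': array([-0.01669769, -0.37915542,  1.88994418])}
top {'camera_matrix': array([[478.34980215,   0.        , 270.96371996],
       [  0.        , 478.34980215, 215.25351231],
       [  0.        ,   0.        ,   1.        ]]), 'k1': 0.04998500965437788, 'R': array([[-0.02935787, -0.99954672, -0.0066684 ],
       [-0.99819735,  0.0296663 , -0.05217247],
       [ 0.05234665,  0.00512471, -0.99861582]]), 't': array([0.13963048, 0.48560982, 1.59308114])}
```

View pics/scene0.png

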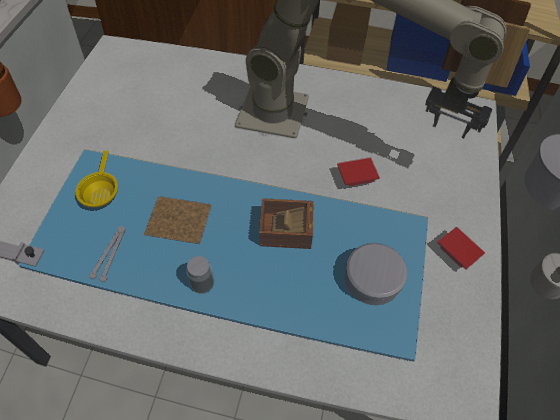

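View pics/top0.png

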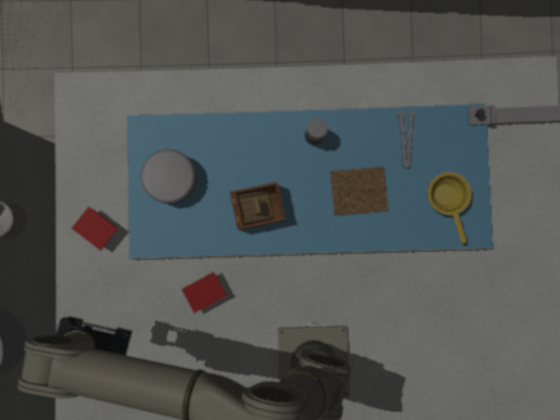

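The top view has world +x up and +y to the left. These could be taken for the tray:
- the wooden tray inside the box, top (258,207) / scene (288,222)
- the red slab, top (95,228) / scene (461,248)
- the red slab, top (205,292) / scene (358,172)

The description says wooden and in the box, so I choose the first. I'll check it in close crops.

Run:
```python
import cv2, numpy as np
a=np.load("top0.npz")["p"][165:245,210:310,::-1]; b=np.load("scene0.npz")["p"][185:260,240:335,::-1]
f=lambda x:cv2.resize(x,(400*1,int(400*x.shape[0]/x.shape[1])),interpolation=cv2.INTER_CUBIC)
A=f(a);B=f(b);h=max(A.shape[0],B.shape[0]);o=np.zeros((h,800,3),np.uint8);o[:A.shape[0],:400]=A;o[:B.shape[0],400:]=B
o=np.clip(o*1.6,0,255).astype(np.uint8)
cv2.imwrite("pics/crop0.png",o)
```

```text
(no output)
```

View pics/crop0.png

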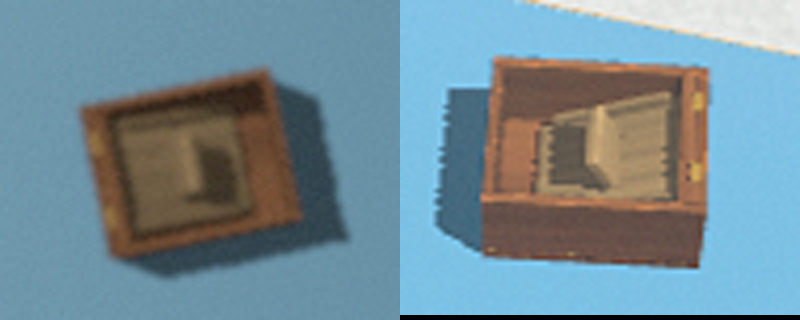

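The crops show the light wooden tray in the box. Its raised end is at the left (top view, about (235,207)), under the strip with the brass fittings, so box +y points to image-left. The red slabs are decoys. Next I'll measure the box, tray and mat.

```bash
cat > h.py <<'E'
import numpy as np, cv2
def rays(c,uv):
    K,k1=c["K"],float(c["k1"])
    uv=np.asarray(uv,float).reshape(-1,2)
    q=np.c_[(uv[:,0]-K[0,2])/K[0,0],(uv[:,1]-K[1,2])/K[1,1]]
    s=q.copy()
    for _ in range(20):
        s=q/(1+k1*(s**2).sum(1,keepdims=True))
    return np.c_[s,np.ones(len(s))]
def pts(c,uv,d): return (rays(c,uv)*np.asarray(d).reshape(-1,1)-c["t"])@c["R"]
def plane(c,uv,z):
    w=rays(c,uv)@c["R"]; o=-c["R"].T@c["t"]
    return o+w*((z-o[2])/w[:,2])[:,None]
def cloud(c):
    v,u=np.mgrid[0:420,0:560]
    P=pts(c,np.c_[u.ravel(),v.ravel()],c["d"].ravel()).reshape(420,560,3); P[c["d"]==0]=np.nan
    return P
def grab(n,tag):
    from bench import imaging
    p,d=imaging.camera(n); c=imaging.get_calibration(n)
    np.savez(f"{n}{tag}.npz",p=p,d=d,K=c["camera_matrix"],k1=c["k1"],R=c["R"],t=c["t"])
    cv2.imwrite(f"pics/{n}{tag}.png",p[:,:,::-1])
    return dict(np.load(f"{n}{tag}.npz"))
E
python3 - <<'E'
from h import *
for n,win in [("top",(165,245,215,305)),("scene",(185,260,245,330))]:
    c=dict(np.load(n+"0.npz")); P=cloud(c)
    M=np.zeros((420,560),bool); M[win[0]:win[1],win[2]:win[3]]=1
    hsv=cv2.cvtColor(c["p"],cv2.COLOR_RGB2HSV)
    z=P[...,2]
    sh=M&(hsv[...,0]>90)&(hsv[...,0]<120); print(n,"shelf z",np.nanmedian(z[sh]))
    rim=M&(np.abs(z-0.101)<0.008)
    q=P[rim][:,:2].astype(np.float32); 
    print(rim.sum(), "rim z",np.nanmedian(z[rim]), cv2.minAreaRect(q))
    nb=(M&~((hsv[...,0]>85)&(hsv[...,0]<125))).astype(np.uint8)
    # mask box silhouette
    cs=max(cv2.findContours(nb,0,1)[0],key=cv2.contourArea)
    pr=cv2.minAreaRect(plane(c,cs.reshape(-1,2),0.101)[:,:2].astype(np.float32)); print("silh",pr)
    # mat
    m=cv2.inRange(hsv,(5,80,40),(25,255,255)); m[:, :]=m
    mw=np.zeros_like(m); 
    if n=="top": mw[155:225,320:400]=1
    else: mw[190:250,135:220]=1
    cs=max(cv2.findContours(m*mw,0,1)[0],key=cv2.contourArea)
    print("mat",cv2.contourArea(cs),cv2.minAreaRect(plane(c,cs.reshape(-1,2),0.028)[:,:2].astype(np.float32)))
    print("mat z",np.nanmedian(z[cv2.erode(m*mw,None,iterations=3)>0]))
E
```

```text
top shelf z 0.02379362935583343
609 rim z 0.10040213378834766 ((0.5177182555198669, 0.16992570459842682), (0.12418399006128311, 0.15569014847278595), 10.421424865722656)
silh ((0.5166505575180054, 0.16673266887664795), (0.12662151455879211, 0.15611319243907928), 10.405240058898926)
mat 2088.0 ((0.5616917610168457, -0.16899658739566803), (0.14080175757408142, 0.17138724029064178), 3.3536059856414795)
mat z 0.027829531376558928
scene shelf z 0.02335207131986989
721 rim z 0.09945156971487838 ((0.520002007484436, 0.16621078550815582), (0.13099652528762817, 0.15551792085170746), 11.161319732666016)
silh ((0.5411537885665894, 0.17095385491847992), (0.16763561964035034, 0.15477634966373444), 10.236242294311523)
mat 2087.0 ((0.5629701018333435, -0.1693001687526703), (0.14733757078647614, 0.1766934096813202), 3.1049811840057373)
mat z 0.02749288994256971
```

Run:
```python
from h import *
B=np.array([.518,.1685]);a=np.radians(10.4);R2=np.array([[np.cos(a),-np.sin(a)],[np.sin(a),np.cos(a)]])
for n in ["top","scene"]:
    c=dict(np.load(n+"0.npz")); P=cloud(c).reshape(-1,3)
    L=np.c_[(P[:,:2]-B)@R2,P[:,2]-.024]*1000
    print(n)
    for y in range(-80,81,8):
        print(y,end=": ")
        for x in range(-40,41,16):
            k=(abs(L[:,1]-y)<4)&(abs(L[:,0]-x)<8)&(L[:,2]>0)
            print(("%4.0f(%d)"%(np.median(L[k,2]),k.sum())) if k.sum() else "--",end=" ")
        print()
    k=(abs(L[:,0])<54)&(abs(L[:,1])<80)&(L[:,2]>66)&(L[:,2]<84)
    e=L[k&(L[:,1]>60)]; print("y+ rim extent",np.percentile(e[:,1],[1,99]), "y- ",np.percentile(L[k&(L[:,1]<-55)][:,1],[1,99]))
```

```text
top
-80:    4(6)    4(7)   39(2)    3(1)    0(3)    2(6) 
-72:   76(15)   75(14)   72(17)   77(16)   76(16)   74(16) 
-64:    9(10)    9(12)    6(12)    7(9)    8(10)    7(12) 
-56:    7(12)   10(11)    6(11)    9(12)   10(11)    8(12) 
-48:    9(12)    8(12)    6(12)   10(10)    9(12)    5(12) 
-40:   11(12)   11(12)   12(10)   14(12)   11(12)   13(11) 
-32:   15(11)   20(12)   18(13)   20(11)   21(12)   18(12) 
-24:   25(13)   25(12)   25(11)   20(12)   21(12)   28(10) 
-16:   28(12)   26(11)   25(12)   27(12)   26(12)   30(11) 
-8:   32(12)   30(14)   33(14)   30(12)   30(12)   35(12) 
0:   41(13)   35(14)   77(13)   76(12)   77(9)   43(10) 
8:   39(13)   53(14)   68(12)   66(12)   60(11)   41(11) 
16:   44(14)   45(12)   54(11)   50(11)   47(10)   44(10) 
24:   48(12)   45(13)   44(12)   47(14)   44(12)   51(12) 
32:   52(14)   49(12)   52(12)   50(11)   50(13)   53(12) 
40:   51(14)   50(12)   53(13)   52(13)   54(12)   61(11) 
48:   61(14)   57(14)   57(13)   58(11)   54(12)   59(11) 
56:   59(16)   61(13)   58(13)   61(15)   61(14)   61(13) 
64:   75(14)   75(14)   76(13)   78
[... 701 characters left out ...]
65(17)   69(15) -- 
0:   44(1)   74(7)   72(14)   74(14)   59(24) -- 
8:   48(10)   60(4)   57(9)   60(11)   49(25) -- 
16:   46(13)   44(12)   44(13)   46(13)   43(8)   47(1) 
24:   52(18)   47(11)   48(9)   46(11)   46(13)   56(2) 
32:   52(13)   49(9)   51(14)   50(13)   50(12)   57(7) 
40:   56(14)   54(15)   52(11)   54(16)   54(12)   65(7) 
48:   61(14)   59(14)   58(12)   58(10)   58(9)   64(5) 
56:   72(13)   73(12)   74(14)   62(12)   63(12)   63(13) 
64:   76(9)   78(8)   76(10)   76(12)   76(13)   77(15) 
72:   76(12)   76(14)   76(13)   77(13)   77(11)   78(15) 
80: --    3(2)    1(1)    0(1)    1(4)    1(3) 
y+ rim extent [60.02013033 75.1948859 ] y-  [-79.85338003 -58.86201766]
```

```bash
cat >> h.py <<'E'
from scipy.spatial.transform import Rotation as Ro
def delta(target,yawdeg,st=None):
    """shift in tool axes & roll; yawdeg = world yaw of tool y axis"""
    from bench import read_state
    st=st or read_state(); M=Ro.from_quat(st["eef_rot"]).as_matrix()
    d=M.T@(np.array(target)-st["ee_pos"])
    cur=np.degrees(np.arctan2(M[1,1],M[0,1])); dy=(yawdeg-cur+180)%360-180
    print("tool shift",np.round(d,4),"roll",round(np.radians(-dy),4),"cur yaw",round(cur,2),"tilt z",np.round(M[:,2],3),"F",np.round(st["ft_force"],2),"t",st["time"])
BOX=np.array([.518,.1685]);YAW=10.4;_a=np.radians(YAW)
def bw(x,y,z): return [BOX[0]+x*np.cos(_a)-y*np.sin(_a),BOX[1]+x*np.sin(_a)+y*np.cos(_a),z+.024]
E
python3 -c "
from h import *
print(bw(0,.046,.13)); delta(bw(0,.046,.18),10.4); delta([.562,-.169,.2],93.2)"
```

```text
[np.float64(0.5096961193184743), np.float64(0.21374428765741577), 0.154]
tool shift [-0.4384 -0.288   0.0182] roll 1.1315 cur yaw 75.23 tilt z [-0.    -0.001 -1.   ] F [-0.44 -0.13  0.17] t 0.1
tool shift [-0.5865 -0.6448  0.0227] roll -0.3136 cur yaw 75.23 tilt z [-0.    -0.001 -1.   ] F [-0.44 -0.13  0.17] t 0.1
```

{"op": "move_arm", "data": {
  "series": [
    [-0.012, -0.008, 0, 0.03],
    [-0.037, -0.024, 0, 0.1],
    [-0.066, -0.043, 0.001, 0.17],
    [-0.096, -0.063, 0.002, 0.25],
    [-0.125, -0.082, 0.003, 0.32],
    [-0.154, -0.101, 0.004, 0.4],
    [-0.183, -0.12, 0.006, 0.47],
    [-0.212, -0.14, 0.008, 0.55],
    [-0.242, -0.159, 0.01, 0.62],
    [-0.271, -0.178, 0.012, 0.7],
    [-0.3, -0.197, 0.014, 0.77],
    [-0.329, -0.216, 0.016, 0.85],
    [-0.358, -0.235, 0.018, 0.92],
    [-0.386, -0.253, 0.018, 1.0],
    [-0.41, -0.269, 0.018, 1.06],
    [-0.427, -0.28, 0.018, 1.1],
    [-0.438, -0.288, 0.018, 1.13],
    [-0.438, -0.288, 0.018, 1.131],
    [-0.438, -0.288, 0.018, 1.131],
    [-0.438, -0.288, 0.018, 1.131]
  ],
  "claw": -1,
  "newtons": 10
}}

```text
time: 2.1
ee_pos: [0.5086, 0.2156, 0.2045]
eef_rot: [0.639, 0.769, 0.0, -0.0]
ft_force: [-0.6, 0.3, 1.0]
width: 0.0004
```

Run:
```python
from h import *
delta(bw(0,.046,.07),10.4)
c=grab("top",1); s=grab("scene",1)
f=lambda x:cv2.resize(np.clip(x[:,:,::-1]*1.5,0,255).astype(np.uint8),(400,400),interpolation=cv2.INTER_CUBIC)
cv2.imwrite("pics/crop1.png",np.hstack([f(c["p"][155:255,205:305]),f(s["p"][150:260,235:345])]))
```

```text
tool shift [-0.0021  0.0008  0.1105] roll 0.0032 cur yaw 10.58 tilt z [-0.     0.001 -1.   ] F [-0.61  0.26  1.01] t 2.1
```

View pics/crop1.png

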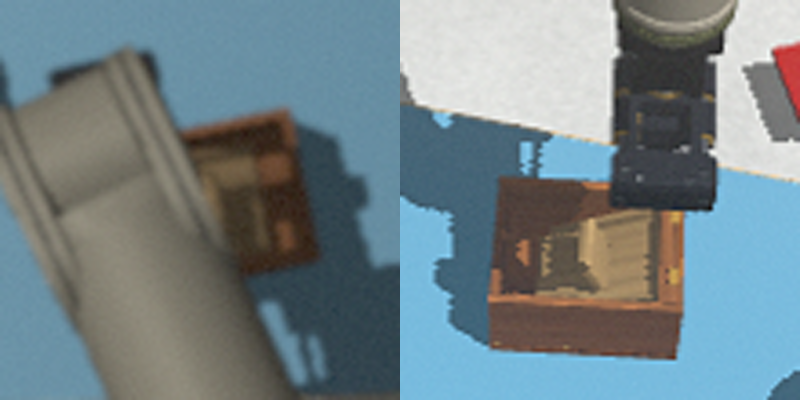

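The crop shows the gripper, shut, above the raised end (scene (295,190) in the full picture), with its finger tips next to the strip. I'll descend to just above the tray.

{"op": "move_arm", "data": {
  "series": [
    [-0.001, 0.001, 0.01, 0.003],
    [-0.002, 0.001, 0.03, 0.003],
    [-0.002, 0.001, 0.05, 0.003],
    [-0.002, 0.001, 0.07, 0.003],
    [-0.002, 0.001, 0.09, 0.003],
    [-0.002, 0.001, 0.1, 0.003],
    [-0.002, 0.001, 0.105, 0.003],
    [-0.002, 0.001, 0.108, 0.003],
    [-0.002, 0.001, 0.108, 0.003]
  ]
}}

```text
time: 3.1
ee_pos: [0.511, 0.2126, 0.0968]
eef_rot: [0.641, 0.767, 0.0, 0.0]
ft_force: [-0.0, -0.2, 0.0]
width: 0.0006
```

{"op": "move_arm", "data": {
  "series": [
    [0, 0, 0.002, 0],
    [0, 0, 0.004, 0],
    [0, 0, 0.006, 0],
    [0, 0, 0.008, 0],
    [0, 0, 0.009, 0]
  ]
}}

```text
time: 3.6
ee_pos: [0.5107, 0.2124, 0.0873]
eef_rot: [0.641, 0.767, -0.0, -0.0]
ft_force: [-0.2, -0.1, 0.2]
width: 0.0006
```

Run:
```python
from h import *
delta(bw(0,.046,.07),10.4)
s=grab("scene",2)
f=lambda x:cv2.resize(np.clip(x[:,:,::-1]*1.5,0,255).astype(np.uint8),(500,500),interpolation=cv2.INTER_CUBIC)
cv2.imwrite("pics/crop2.png",f(s["p"][160:260,240:340]))
```

```text
tool shift [ 0.0015 -0.0008 -0.0067] roll -0.0025 cur yaw 10.26 tilt z [-0. -0. -1.] F [-0.21 -0.07  0.17] t 3.6
```

View pics/crop2.png

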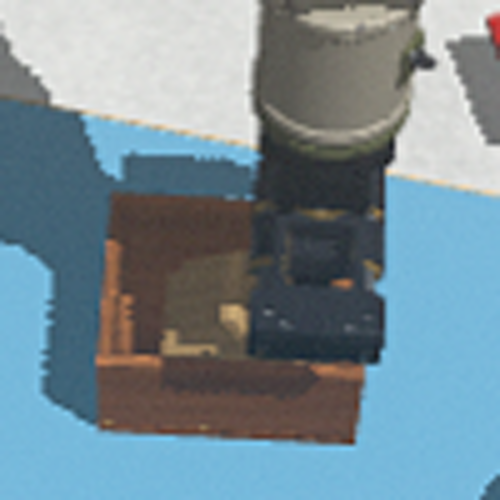

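The gripper is over the strip end and inside the box without contact, and force is near zero. I'll press slowly.

{"op": "move_arm", "data": {
  "series": [
    [0.001, 0, 0.002, 0],
    [0.001, 0, 0.004, 0],
    [0.001, 0, 0.006, 0],
    [0.001, 0, 0.006, 0]
  ]
}}

```text
time: 4.05
ee_pos: [0.5106, 0.2134, 0.0813]
eef_rot: [0.641, 0.767, -0.0, -0.0]
ft_force: [0.8, -0.6, 0.7]
width: 0.0006
```

{"op": "move_arm", "data": {
  "series": [
    [0, 0, 0.001, 0],
    [0, 0, 0.002, 0],
    [0, 0, 0.003, 0],
    [0, 0, 0.003, 0]
  ]
}}

```text
time: 4.45
ee_pos: [0.5105, 0.2134, 0.0784]
eef_rot: [0.641, 0.767, -0.0, -0.0]
ft_force: [1.6, 0.6, 1.0]
width: 0.0003
```

{"op": "move_arm", "data": {
  "series": [
    [0, 0, 0.002, 0],
    [0, 0, 0.004, 0],
    [0, 0, 0.006, 0],
    [0, 0, 0.006, 0]
  ]
}}

```text
time: 4.85
ee_pos: [0.5103, 0.2134, 0.0721]
eef_rot: [0.641, 0.768, -0.0, -0.0]
ft_force: [0.1, -0.2, -0.4]
width: 0.0002
```

{"op": "move_arm", "data": {
  "series": [
    [0, 0, 0.002, 0],
    [0, 0, 0.004, 0],
    [0, 0, 0.006, 0],
    [0, 0, 0.006, 0]
  ]
}}

```text
time: 5.25
ee_pos: [0.5104, 0.2134, 0.0662]
eef_rot: [0.641, 0.767, -0.0, -0.0]
ft_force: [0.2, -1.0, 0.3]
width: 0.0006
```

Run:
```python
from h import *
s=grab("scene",3)
f=lambda x:cv2.resize(np.clip(x[:,:,::-1]*1.5,0,255).astype(np.uint8),(500,500),interpolation=cv2.INTER_CUBIC)
cv2.imwrite("pics/crop3.png",f(s["p"][160:260,240:340]))
```

```text
(no output)
```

View pics/crop3.png

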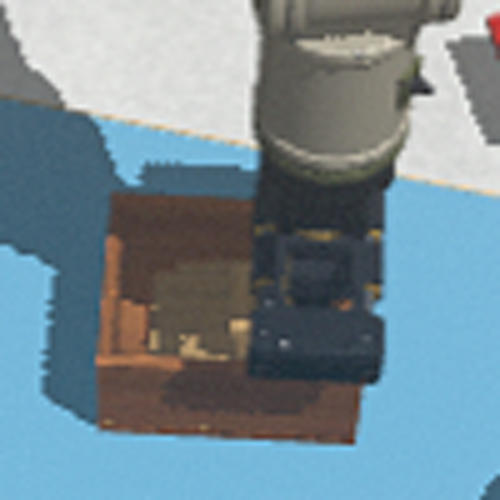

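The tray's left edge has moved from about x=165 to x=150 in the crop, so its foot is sliding to -y. I'll continue.

{"op": "move_arm", "data": {
  "series": [
    [0, 0, 0.002, 0],
    [0, 0, 0.004, 0],
    [0, 0, 0.006, 0],
    [0, 0, 0.008, 0],
    [0, 0, 0.01, 0],
    [0, 0, 0.01, 0]
  ]
}}

```text
time: 5.9
ee_pos: [0.5104, 0.2134, 0.0562]
eef_rot: [0.641, 0.768, -0.0, -0.0]
ft_force: [-0.9, -0.9, -0.6]
width: 0.0004
```

{"op": "move_arm", "data": {
  "series": [
    [0, 0, 0.002, 0],
    [0, 0, 0.004, 0],
    [0, 0, 0.006, 0],
    [0, 0, 0.008, 0],
    [0, 0, 0.01, 0],
    [0, 0, 0.01, 0]
  ]
}}

```text
time: 6.5
ee_pos: [0.5104, 0.2133, 0.0462]
eef_rot: [0.641, 0.767, -0.0, -0.0]
ft_force: [0.1, -0.6, 0.1]
width: 0.0006
```

{"op": "move_arm", "data": {
  "series": [
    [0, 0, 0.001, 0],
    [0, 0, 0.002, 0],
    [0, 0, 0.003, 0],
    [0, 0, 0.004, 0],
    [0, 0, 0.005, 0],
    [0, 0, 0.005, 0]
  ]
}}

```text
time: 7.1
ee_pos: [0.5105, 0.2134, 0.0414]
eef_rot: [0.641, 0.767, -0.0, -0.0]
ft_force: [-0.4, 0.6, 0.4]
width: 0.0003
```

Run:
```python
from h import *
s=grab("scene",4)
f=lambda x:cv2.resize(np.clip(x[:,:,::-1]*1.5,0,255).astype(np.uint8),(500,500),interpolation=cv2.INTER_CUBIC)
cv2.imwrite("pics/crop4.png",f(s["p"][160:260,240:340]))
```

```text
(no output)
```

View pics/crop4.png

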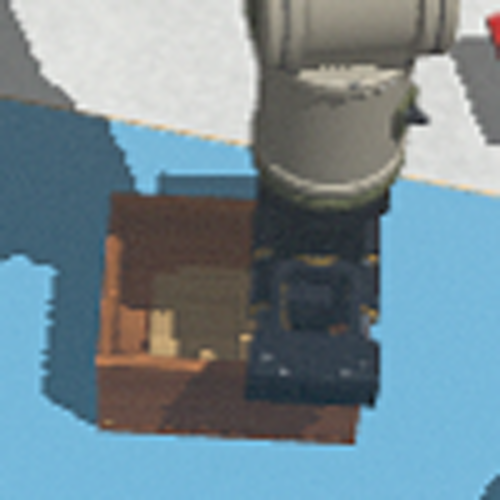

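{"op": "move_arm", "data": {
  "series": [
    [0, 0, 0.001, 0],
    [0, 0, 0.002, 0],
    [0, 0, 0.002, 0]
  ]
}}

```text
time: 7.45
ee_pos: [0.5107, 0.2135, 0.0405]
eef_rot: [0.641, 0.767, 0.0, -0.0]
ft_force: [-3.7, -1.6, 12.3]
width: 0.0006
```

{"op": "move_arm", "data": {
  "series": [
    [0, 0, 0.0005, 0],
    [0, 0, 0.001, 0],
    [0, 0, 0.001, 0],
    [0, 0, 0.001, 0]
  ]
}}

```text
time: 7.85
ee_pos: [0.5108, 0.2135, 0.0404]
eef_rot: [0.641, 0.767, 0.0, -0.0]
ft_force: [-8.7, -4.1, 21.8]
width: 0.0006
```

Force reached 22 N at a tray-top height of 16.4 mm, where flat is 16 mm, so the tray is down. I'll retract and check.

{"op": "move_arm", "data": {
  "series": [
    [0, 0, -0.004, 0],
    [0, 0, -0.015, 0],
    [0, 0, -0.035, 0],
    [0, 0, -0.06, 0],
    [0, 0, -0.09, 0],
    [0, 0, -0.12, 0],
    [0, 0, -0.15, 0],
    [0.03, 0, -0.17, 0],
    [0.07, 0, -0.18, 0],
    [0.11, 0, -0.18, 0],
    [0.14, 0, -0.18, 0],
    [0.15, 0, -0.18, 0],
    [0.15, 0, -0.18, 0]
  ]
}}

```text
time: 9.15
ee_pos: [0.4832, 0.3623, 0.2185]
eef_rot: [0.64, 0.768, -0.0, -0.0]
ft_force: [-0.5, -0.8, 0.2]
width: 0.0006
```

```bash
cat > tr.py <<'E'
from h import *
def prof(tag,names=("top","scene")):
    R2=np.array([[np.cos(_a),-np.sin(_a)],[np.sin(_a),np.cos(_a)]]); 
    ims=[]
    for n in names:
        c=grab(n,tag); P=cloud(c).reshape(-1,3)
        L=np.c_[(P[:,:2]-BOX)@R2,P[:,2]-.024]*1000
        print(n)
        for y in range(-72,73,6):
            print(y,end=": ")
            for x in range(-48,49,12):
                k=(abs(L[:,1]-y)<3)&(abs(L[:,0]-x)<6)&(L[:,2]>0)
                print(("%4.0f(%d)"%(np.median(L[k,2]),k.sum())) if k.sum() else "--",end=" ")
            print()
        w={"top":(155,255,205,305),"scene":(175,275,240,340)}[n]
        ims.append(cv2.resize(np.clip(c["p"][w[0]:w[1],w[2]:w[3],::-1]*1.7,0,255).astype(np.uint8),(400,400),interpolation=cv2.INTER_CUBIC))
    cv2.imwrite(f"pics/crop{tag}.png",np.hstack(ims))
E
sed -i 's/^def bw/_a=np.radians(YAW)\ndef bw/' h.py
python3 - <<'E'
import h,tr
tr._a=h._a
tr.prof("5")
E
```

```text
top
-72:   76(7)   76(8)   78(7)   76(6)   78(8)   75(6)   77(8)   74(7)   75(6) 
-66:   14(6)   13(9)    9(8)   11(8)   11(8)   13(9)   10(9)    9(6)    9(10) 
-60:    5(5)   10(8)    7(5)    8(7)    9(6)    6(8)    9(5)    9(7)   19(10) 
-54:    9(6)   11(5)    9(7)    8(6)   10(8)    5(5)    9(7)    5(6)    9(9) 
-48:    7(5)   12(6)   12(7)   11(6)   13(6)    8(6)   15(8)   12(6)   17(10) 
-42:    6(5)   16(7)   16(6)   17(8)   13(5)   14(7)   16(6)   14(7)   14(8) 
-36:    5(5)   15(7)   12(7)   16(6)   17(6)   16(7)   20(7)   18(7)   13(7) 
-30:   13(6)   19(7)   16(6)   16(6)   17(7)   15(7)   17(7)   18(6)   13(7) 
-24:   12(6)   16(6)   16(6)   15(8)   18(6)   15(7)   16(5)   20(8)   15(8) 
-18:    3(5)   20(5)   16(8)   14(6)   12(7)   17(5)   14(7)   17(7)    9(7) 
-12:   13(5)   19(8)   15(6)   14(7)   17(6)   16(8)   16(7)   17(6)   23(10) 
-6:   11(5)   16(7)   15(6)   18(6)   18(6)   16(8)   13(5)   16(7)   12(7) 
0:   14(7)   12(5)   15(7)   11(7)   17(8)   15(5)   14(6)   13(8)   11(7) 
6:   12(5)   17(6)   17(8)   21(7)   47(7)   51(9)   20(6)   18(8)   23(6) 
12:  
[... 1847 characters left out ...]
9) -- -- 
18:   57(10)   18(10)   15(6)   16(7)   15(6)   14(5) -- -- -- 
24:   38(15)   20(10)   13(7)   14(6)   15(6)   13(4) -- --   75(1) 
30:   41(19)   17(9)   14(6)   15(6)   18(5)   17(6) -- -- -- 
36:   33(12)   17(11)   14(7)   14(6)   16(5)   18(6)   22(1) -- -- 
42:   42(14)   15(11)   15(6)   15(4)   16(8)   17(6) -- -- -- 
48:   46(12)   19(9)   14(4)   15(5)   16(7)   14(6) -- -- -- 
54:   49(16)   18(9)   16(9)   17(10)   18(10)   17(6) -- -- -- 
60:   75(8)   76(8)   74(10)   75(10)   74(10)   75(10)   76(9)   76(8)   75(6) 
66:   74(7)   76(6)   76(7)   74(6)   76(5)   76(9)   77(6)   76(8)   76(7) 
72:   78(5)   79(7)   77(7)   75(6)   76(8)   75(6)   77(9)   74(6)   78(6)
```

View pics/crop5.png

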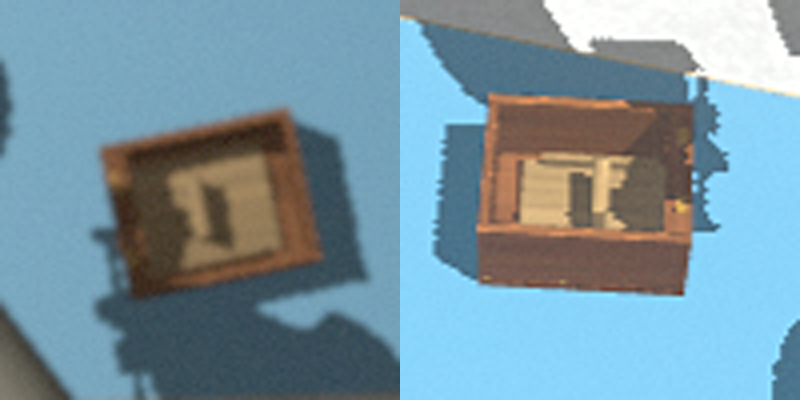

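The tray is flat: depth reads 16 mm all over the base, and the handle is at about box y = 10 mm. Next I'll find the handle centre and yaw.

Run:
```python
from h import *
R2=np.array([[np.cos(_a),-np.sin(_a)],[np.sin(_a),np.cos(_a)]])
for n in ["top","scene"]:
    c=dict(np.load(n+"5.npz")); P=cloud(c).reshape(-1,3)
    L=np.c_[(P[:,:2]-BOX)@R2,P[:,2]-.024]*1000
    for lo in (40,47):
        k=(abs(L[:,0])<45)&(abs(L[:,1]-10)<22)&(L[:,2]>lo)&(L[:,2]<62)
        print(n,lo,k.sum(),cv2.minAreaRect(L[k,:2].astype(np.float32)),np.median(L[k],0))
delta(bw(0,.010,.18),100.4);delta(bw(0,.010,.18),-79.6)
```

```text
Traceback (most recent call last):
NameError: name '_a' is not defined
```

Run:
```python
from h import *
from h import _a
R2=np.array([[np.cos(_a),-np.sin(_a)],[np.sin(_a),np.cos(_a)]])
for n in ["top","scene"]:
    c=dict(np.load(n+"5.npz")); P=cloud(c).reshape(-1,3)
    L=np.c_[(P[:,:2]-BOX)@R2,P[:,2]-.024]*1000
    for lo in (40,47):
        k=(abs(L[:,0])<45)&(abs(L[:,1]-10)<22)&(L[:,2]>lo)&(L[:,2]<62)
        print(n,lo,k.sum(),cv2.minAreaRect(L[k,:2].astype(np.float32)),np.median(L[k],0))
delta(bw(0,.010,.18),100.4);delta(bw(0,.010,.18),-79.6)
```

```text
top 40 59 ((0.21125221252441406, 11.340553283691406), (12.03357219696045, 49.835609436035156), 89.50253295898438) [ 0.32324902 11.50304931 53.36987692]
top 47 53 ((0.7010211944580078, 11.487723350524902), (11.405736923217773, 48.847084045410156), 88.95943450927734) [ 0.56998501 11.50304931 53.62997088]
scene 40 65 ((2.1757469177246094, 7.775988578796387), (48.32442092895508, 11.878713607788086), 1.431683897972107) [ 7.95928658  8.17735209 51.97589242]
scene 47 57 ((2.2966060638427734, 8.796704292297363), (11.696331977844238, 48.37638473510742), 88.4910888671875) [ 3.19384527  8.17735209 52.75744085]
tool shift [-0.1839 -0.0009  0.0149] roll -1.5748 cur yaw 10.17 tilt z [ 0.    -0.001 -1.   ] F [ 0.29 -0.22 -0.14] t 9.25
tool shift [-0.1839 -0.0009  0.0149] roll 1.5668 cur yaw 10.17 tilt z [ 0.    -0.001 -1.   ] F [ 0.29 -0.22 -0.14] t 9.25
```

{"op": "move_arm", "data": {
  "series": [
    [-0.005, 0, 0, 0.04],
    [-0.02, 0, 0, 0.12],
    [-0.035, 0, 0, 0.24],
    [-0.05, 0, 0, 0.36],
    [-0.065, 0, 0, 0.48],
    [-0.08, 0, 0, 0.6],
    [-0.095, 0, 0, 0.72],
    [-0.11, 0, 0, 0.84],
    [-0.125, 0, 0, 0.96],
    [-0.14, 0, 0, 1.08],
    [-0.155, 0, 0, 1.2],
    [-0.168, 0, 0, 1.32],
    [-0.178, 0, 0, 1.43],
    [-0.184, 0, 0, 1.52],
    [-0.184, 0, 0, 1.567],
    [-0.184, 0, 0, 1.567],
    [-0.184, 0, 0, 1.567]
  ],
  "claw": 0
}}

```text
time: 10.95
ee_pos: [0.5168, 0.1789, 0.2187]
eef_rot: [0.996, 0.091, 0.0, -0.0]
ft_force: [-0.2, -0.5, 0.0]
width: 0.0437
```

Run:
```python
from h import *
from bench import read_state
print(np.round(read_state()["joint_positions"],3),read_state()["width"])
delta(bw(0.001,.010,.06),-79.6)
```

```text
[-0.928  0.168  0.577  1.704 -0.095  1.298 -1.72 ] 0.04367686358267885
tool shift [0.0003 0.0005 0.1347] roll 0.0013 cur yaw -79.53 tilt z [ 0.  0. -1.] F [-0.15 -0.53  0.04] t 10.95
```

{"op": "move_arm", "data": {
  "series": [
    [0, 0, 0.01, 0],
    [0, 0, 0.03, 0],
    [0, 0, 0.05, 0],
    [0, 0, 0.07, 0],
    [0, 0, 0.09, 0],
    [0, 0, 0.11, 0],
    [0, 0, 0.12, 0],
    [0, 0, 0.126, 0],
    [0, 0, 0.132, 0],
    [0, 0, 0.138, 0],
    [0, 0, 0.144, 0],
    [0, 0, 0.15, 0],
    [0, 0, 0.15, 0]
  ]
}}

```text
time: 12.25
ee_pos: [0.5163, 0.1798, 0.0678]
eef_rot: [0.996, 0.091, -0.0, 0.0]
ft_force: [-0.1, -0.0, -0.2]
width: 0.0438
```

{"op": "move_arm", "data": {
  "series": [
    [0, 0, 0.005, 0],
    [0, 0, 0.01, 0],
    [0, 0, 0.015, 0],
    [0, 0, 0.02, 0],
    [0, 0, 0.022, 0],
    [0, 0, 0.022, 0]
  ]
}}

```text
time: 12.85
ee_pos: [0.5165, 0.1798, 0.0462]
eef_rot: [0.996, 0.091, -0.0, 0.0]
ft_force: [0.4, -0.4, 0.0]
width: 0.0432
```

Run:
```python
from h import *
delta(bw(0.001,.010,.022),-79.6)
s=grab("scene",6)
f=lambda x:cv2.resize(np.clip(x[:,:,::-1]*1.5,0,255).astype(np.uint8),(500,500),interpolation=cv2.INTER_CUBIC)
cv2.imwrite("pics/crop6.png",f(s["p"][160:260,240:340]))
```

```text
tool shift [0.0005 0.0014 0.0002] roll 0.0012 cur yaw -79.53 tilt z [-0.001 -0.    -1.   ] F [ 0.37 -0.41  0.04] t 12.85
```

View pics/crop6.png

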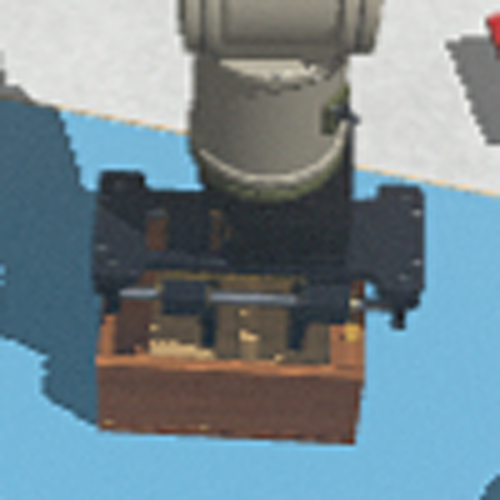

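The fingers straddle the handle (crop, about x=205 and x=300, handle at 248), so I'll close on it.

{"op": "move_arm", "data": {
  "series": [
    [0, 0, 0, 0],
    [0, 0, 0, 0],
    [0, 0, 0, 0],
    [0, 0, 0, 0],
    [0, 0, 0, 0],
    [0, 0, 0, 0]
  ],
  "claw": -1,
  "newtons": 20
}}

```text
time: 13.5
ee_pos: [0.5171, 0.1777, 0.0466]
eef_rot: [0.996, 0.09, 0.0, 0.001]
ft_force: [0.7, -6.7, 1.7]
width: 0.0117
```

{"op": "move_arm", "data": {
  "series": [
    [0, 0.002, -0.0005, 0],
    [0, 0.004, -0.0005, 0],
    [0, 0.006, -0.0005, 0],
    [0, 0.008, -0.0005, 0],
    [0, 0.01, -0.0005, 0],
    [0, 0.01, -0.0005, 0]
  ]
}}

```text
time: 14.1
ee_pos: [0.5185, 0.1698, 0.047]
eef_rot: [0.996, 0.091, -0.0, -0.0]
ft_force: [1.1, 0.1, -1.9]
width: 0.0118
```

{"op": "move_arm", "data": {
  "series": [
    [0, 0.002, 0, 0],
    [0, 0.004, 0, 0],
    [0, 0.006, 0, 0],
    [0, 0.0075, 0, 0],
    [0, 0.0075, 0, 0],
    [0, 0.0075, 0, 0]
  ]
}}

```text
time: 14.7
ee_pos: [0.5198, 0.1628, 0.047]
eef_rot: [0.996, 0.091, -0.0, -0.0]
ft_force: [-1.0, -0.1, -2.5]
width: 0.0115
```

Run:
```python
from h import *
delta(bw(0.001,-.007,.022),-79.6)
s=grab("scene",7); t=grab("top",7)
f=lambda x:cv2.resize(np.clip(x[:,:,::-1]*1.5,0,255).astype(np.uint8),(400,400),interpolation=cv2.INTER_CUBIC)
cv2.imwrite("pics/crop7.png",np.hstack([f(s["p"][175:265,245:335]),f(t["p"][155:255,205:305])]))
```

```text
tool shift [0.0002 0.001  0.001 ] roll 0.0012 cur yaw -79.53 tilt z [-0.  0. -1.] F [-0.96 -0.13 -2.45] t 14.7
```

View pics/crop7.png

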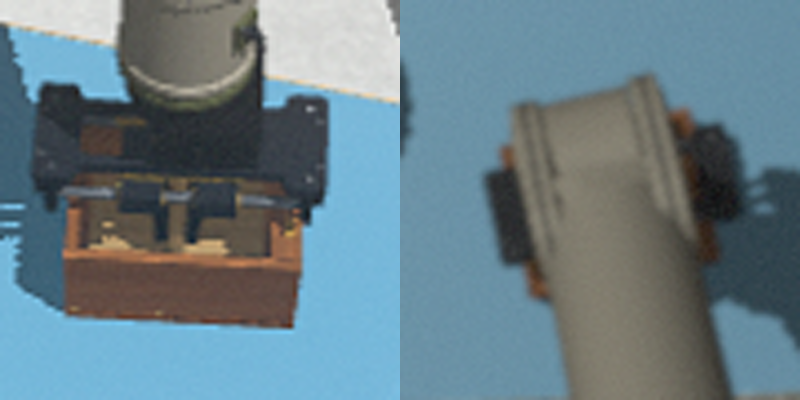

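The tray has followed the fingers, and a gap now shows at the strip end (crop (285,235)). Fz is about -2.5 N, which matches the tray's weight. I'll lift to just below the strip and check again.

{"op": "move_arm", "data": {
  "series": [
    [0, 0.001, -0.003, 0],
    [0, 0.001, -0.008, 0],
    [0, 0.001, -0.014, 0],
    [0, 0.001, -0.02, 0],
    [0, 0.001, -0.026, 0],
    [0, 0.001, -0.032, 0],
    [0, 0.001, -0.038, 0],
    [0, 0.001, -0.042, 0],
    [0, 0.001, -0.044, 0],
    [0, 0.001, -0.044, 0]
  ]
}}

```text
time: 15.8
ee_pos: [0.5201, 0.1618, 0.0913]
eef_rot: [0.996, 0.091, 0.0, -0.0]
ft_force: [-0.5, -0.3, -1.9]
width: 0.0117
```

Run:
```python
from h import *
delta(bw(0.001,-.007,.022),-79.6)
s=grab("scene",8)
f=lambda x:cv2.resize(np.clip(x[:,:,::-1]*1.5,0,255).astype(np.uint8),(600,600),interpolation=cv2.INTER_CUBIC)
cv2.imwrite("pics/crop8.png",f(s["p"][180:260,250:330]))
```

```text
tool shift [0.0001 0.0001 0.0453] roll 0.0013 cur yaw -79.52 tilt z [ 0.  0. -1.] F [-0.49 -0.34 -1.87] t 15.8
```

View pics/crop8.png

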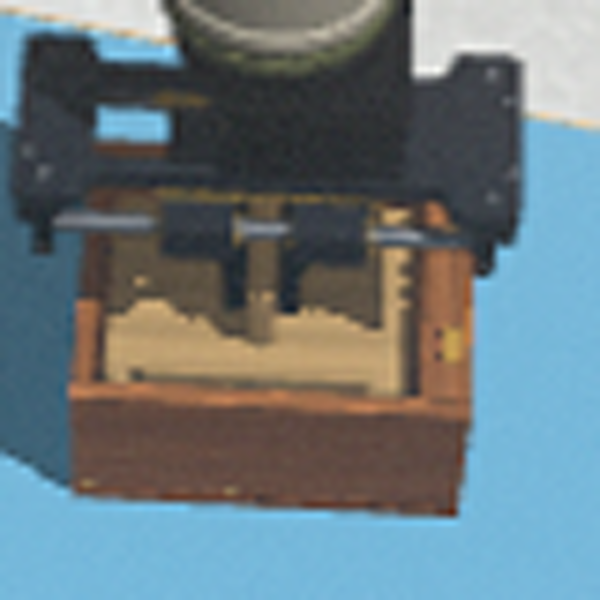

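The tray hangs level, with a clear gap at the strip (crop x≈415) and a smaller one at the -y wall (x≈97). I'll keep lifting slowly past the strip.

{"op": "move_arm", "data": {
  "series": [
    [0, 0, -0.003, 0],
    [0, 0, -0.006, 0],
    [0, 0, -0.009, 0],
    [0, 0, -0.012, 0],
    [0, 0, -0.015, 0],
    [0, 0, -0.018, 0],
    [0, 0, -0.018, 0]
  ]
}}

```text
time: 16.55
ee_pos: [0.5203, 0.1618, 0.1095]
eef_rot: [0.996, 0.091, 0.0, -0.0]
ft_force: [0.5, -0.8, -2.2]
width: 0.0121
```

{"op": "move_arm", "data": {
  "series": [
    [0, 0, -0.005, 0],
    [0, 0, -0.015, 0],
    [0, 0, -0.03, 0],
    [0, 0, -0.045, 0],
    [0, 0, -0.06, 0],
    [0, 0, -0.075, 0],
    [0, 0, -0.09, 0],
    [0, 0, -0.1, 0],
    [0, 0, -0.105, 0],
    [0, 0, -0.105, 0],
    [0, 0, -0.105, 0]
  ]
}}

```text
time: 17.65
ee_pos: [0.5197, 0.1617, 0.2135]
eef_rot: [0.996, 0.091, -0.0, 0.0]
ft_force: [-0.8, -0.8, -2.3]
width: 0.012
```

Run:
```python
from h import *
from bench import read_state
print(np.round(read_state()["joint_positions"],3))
delta([.562,-.169,.2],-86.8); s=grab("scene",9);t=grab("top",9)
```

```text
[-0.906  0.167  0.586  1.717 -0.096  1.287 -1.688]
tool shift [-0.0186  0.3329  0.0136] roll 0.127 cur yaw -79.52 tilt z [-0.001 -0.    -1.   ] F [-0.79 -0.81 -2.25] t 17.65
```

View pics/scene9.png

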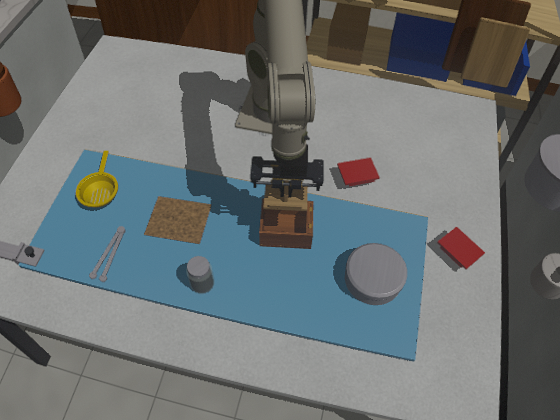

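The tray is out (scene (287,198)) and well clear of the rim. I'll carry it to above the mat.

{"op": "move_arm", "data": {
  "series": [
    [0, 0.005, 0, 0],
    [-0.001, 0.018, 0, 0.01],
    [-0.002, 0.036, 0, 0.01],
    [-0.003, 0.058, 0, 0.02],
    [-0.005, 0.082, 0, 0.03],
    [-0.006, 0.107, 0, 0.04],
    [-0.008, 0.132, 0, 0.05],
    [-0.009, 0.157, 0, 0.06],
    [-0.01, 0.182, 0, 0.07],
    [-0.012, 0.207, 0, 0.08],
    [-0.013, 0.232, 0, 0.09],
    [-0.014, 0.257, 0, 0.1],
    [-0.015, 0.28, 0, 0.11],
    [-0.017, 0.301, 0, 0.115],
    [-0.018, 0.317, 0, 0.12],
    [-0.019, 0.328, 0, 0.125],
    [-0.019, 0.333, 0, 0.127],
    [-0.019, 0.333, 0, 0.127],
    [-0.019, 0.333, 0, 0.127]
  ]
}}

```text
time: 19.65
ee_pos: [0.5619, -0.1684, 0.2139]
eef_rot: [1.0, 0.028, -0.0, -0.0]
ft_force: [0.3, 1.0, -1.9]
width: 0.0116
```

Run:
```python
from h import *
delta([.562,-.169,.0435],-86.8); s=grab("scene",10)
```

```text
tool shift [0.     0.0007 0.1704] roll 0.0007 cur yaw -86.76 tilt z [-0.  0. -1.] F [ 0.31  0.99 -1.87] t 19.65
```

View pics/scene10.png

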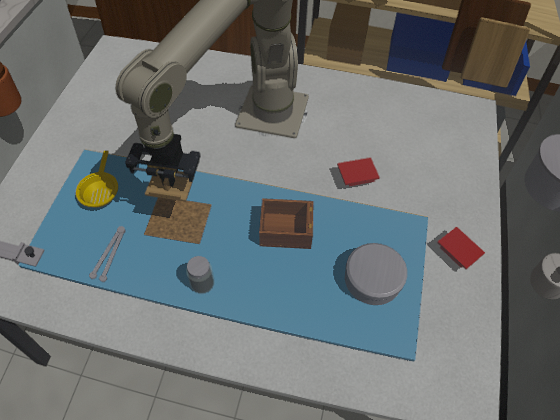

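The tray hangs above the mat (tray at scene (170,188), mat at (178,220)). I'll lower it.

{"op": "move_arm", "data": {
  "series": [
    [0, 0, 0.005, 0],
    [0, 0, 0.015, 0],
    [0, 0, 0.03, 0],
    [0, 0, 0.045, 0],
    [0, 0, 0.06, 0],
    [0, 0, 0.075, 0],
    [0, 0, 0.09, 0],
    [0, 0, 0.105, 0],
    [0, 0, 0.12, 0],
    [0, 0, 0.132, 0],
    [0, 0, 0.142, 0],
    [0, 0, 0.15, 0],
    [0, 0, 0.156, 0],
    [0, 0, 0.16, 0],
    [0, 0, 0.16, 0]
  ]
}}

```text
time: 21.2
ee_pos: [0.5618, -0.1691, 0.0537]
eef_rot: [1.0, 0.028, -0.0, -0.0]
ft_force: [0.5, 0.8, -1.7]
width: 0.0119
```

{"op": "move_arm", "data": {
  "series": [
    [0, 0, 0.002, 0],
    [0, 0, 0.004, 0],
    [0, 0, 0.006, 0],
    [0, 0, 0.007, 0],
    [0, 0, 0.008, 0],
    [0, 0, 0.008, 0]
  ]
}}

```text
time: 21.8
ee_pos: [0.5618, -0.1691, 0.0459]
eef_rot: [1.0, 0.028, -0.0, -0.0]
ft_force: [0.3, -0.8, -2.6]
width: 0.0123
```

{"op": "move_arm", "data": {
  "series": [
    [0, 0, 0.001, 0],
    [0, 0, 0.002, 0],
    [0, 0, 0.0025, 0],
    [0, 0, 0.0025, 0]
  ]
}}

```text
time: 22.2
ee_pos: [0.5618, -0.1691, 0.0434]
eef_rot: [1.0, 0.028, -0.0, -0.0]
ft_force: [-0.4, 0.6, -1.7]
width: 0.0117
```

{"op": "move_arm", "data": {
  "series": [
    [0, 0, 0.0005, 0],
    [0, 0, 0.001, 0],
    [0, 0, 0.001, 0],
    [0, 0, 0.001, 0]
  ]
}}

```text
time: 22.6
ee_pos: [0.5619, -0.1691, 0.0426]
eef_rot: [1.0, 0.028, 0.0, -0.0]
ft_force: [-0.6, 0.7, 1.3]
width: 0.0118
```

The tray touched down (Fz went from -1.7 to +1.3 N). I'll open and rise.

{"op": "move_arm", "data": {
  "series": [
    [0, 0, 0, 0],
    [0, 0, 0, 0],
    [0, 0, 0, 0],
    [0, 0, 0, 0],
    [0, 0, 0, 0],
    [0, 0, 0, 0]
  ],
  "claw": 0
}}

```text
time: 23.2
ee_pos: [0.5619, -0.1692, 0.0425]
eef_rot: [1.0, 0.028, 0.0, -0.0]
ft_force: [0.8, 0.4, 0.2]
width: 0.0422
```

{"op": "move_arm", "data": {
  "series": [
    [0, 0, -0.004, 0],
    [0, 0, -0.012, 0],
    [0, 0, -0.025, 0],
    [0, 0, -0.04, 0],
    [0, 0, -0.06, 0],
    [0, 0, -0.09, 0],
    [0, 0, -0.12, 0],
    [0, 0, -0.15, 0],
    [0, -0.03, -0.17, 0],
    [0, -0.07, -0.17, 0],
    [0, -0.11, -0.17, 0],
    [0, -0.15, -0.17, 0],
    [0, -0.19, -0.17, 0],
    [0, -0.22, -0.17, 0],
    [0, -0.24, -0.17, 0],
    [0, -0.24, -0.17, 0]
  ]
}}

```text
time: 24.8
ee_pos: [0.5483, 0.074, 0.2136]
eef_rot: [1.0, 0.03, 0.0, -0.001]
ft_force: [-0.2, 0.1, -1.0]
width: 0.0435
```

Run:
```python
from h import *
M=np.array([.562,-.169]);s=grab("scene",11);t=grab("top",11)
for n,c in (("scene",s),("top",t)):
    P=cloud(c).reshape(-1,3);D=P-np.r_[M,.028]
    n_=(np.abs(D[:,:2])<.1).all(1)
    b=n_&(D[:,2]>.004)&(D[:,2]<.03); h=n_&(D[:,2]>.035)&(D[:,2]<.06)
    for nm,k in(("base",b),("handle",h)):
        print(n,nm,k.sum(),cv2.minAreaRect((D[k,:2]*1000).astype(np.float32)))
    q=n_&(D[:,2]>.004)&(D[:,2]<.011); A=np.c_[D[q,:2],np.ones(q.sum())]; print("tilt",np.degrees(np.linalg.lstsq(A,D[q,2],rcond=None)[0][:2]),"top z",np.median(D[q,2]))
a=np.clip(s["p"][170:270,120:240,::-1]*1.5,0,255).astype(np.uint8);b=np.clip(t["p"][140:240,300:420,::-1]*1.5,0,255).astype(np.uint8)
cv2.imwrite("pics/crop11.png",cv2.resize(np.hstack([a,b]),(800,333),interpolation=cv2.INTER_CUBIC))
```

```text
scene base 915 ((-12.159713745117188, -2.4607086181640625), (179.44288635253906, 183.7893524169922), 4.285519123077393)
scene handle 66 ((-0.10064888000488281, 2.260499954223633), (54.368595123291016, 13.293044090270996), 4.3743085861206055)
tilt [ 0.14804965 -0.05464364] top z 0.007258645995510092
top base 973 ((1.0543441772460938, 1.207489013671875), (196.4690704345703, 198.6447296142578), 0.6725451350212097)
top handle 60 ((-1.1601600646972656, 0.5090575218200684), (49.143035888671875, 11.819735527038574), 4.69730281829834)
tilt [-0.03811488  0.00221241] top z 0.007018798835236328
```

View pics/scene11.png

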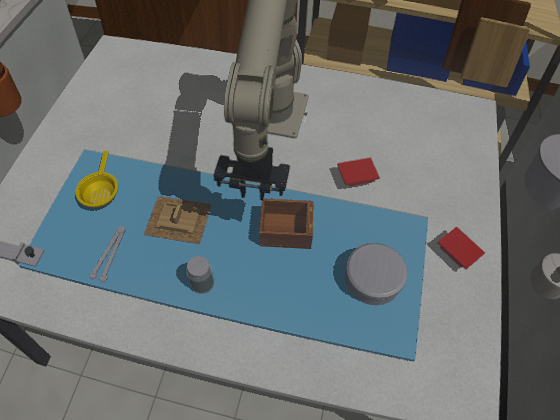

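View pics/crop11.png

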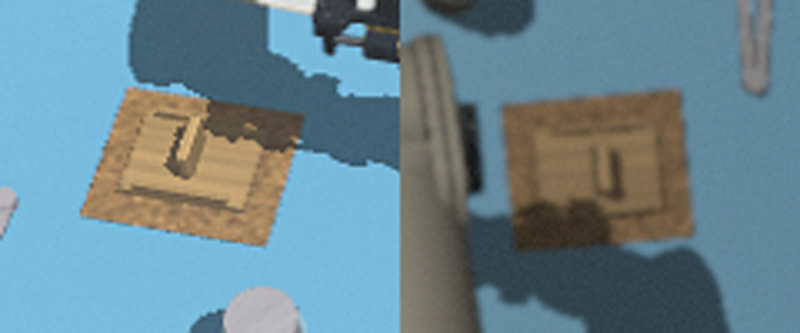

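The tray lies flat and centred on the mat (crop: tray at (190,160) and (600,170)). The handle is within about 2 mm of the mat centre, the fitted tilt is under 0.2°, and the bystanders have not moved. The arm is clear, so I'll hand in.

```bash
python3 -c "
from bench import r
print(r.close_job())"
```

```text
the job is handed in; nothing more can be done
None
```

The job is handed in. I pressed the raised end down beside the strip until the tray lay flat, then slid it about 16 mm towards the -y wall by its handle. I lifted it straight out, set it on the cork mat and let go, at about 25 s of the 67 s allowed.

**Forces:** I read about 22 N pressing straight down once the tray was flat on the floor, and about 7 N sideways as the jaws closed. The lift showed only about the tray's own weight (2 N), and I set it down at about 1 N.

**Last checks:**
- **Position:** depth from both cameras put the handle within about 2 mm of the mat's centre.
- **Level:** the surface fit gave a tilt under 0.2°, right way up. That fit used only points within a narrow height band that also took in mat noise, so it is weak evidence.
- **Clear of the scene:** the gripper was open and away from everything, and the tin, jar, sieve and tongs looked unmoved. I judged the bystanders by eye and did not measure them.

**Disagreements:**
- The cameras differed by about 3 mm in y for the box, so I used values in between.
- My outline fit of the tray base on the mat was spoiled by noise from the mat, so I relied on the handle and the pictures.

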